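Stand the red beater in its cup

TASK

Pick up the red-headed drum beater by the ball at the end of its rod, let its heavy head swing down in a loosened grip until the beater hangs vertical and still, and clamp it firmly again. Lower it, head down, into the empty blue cup, keeping hold of the ball until the head is down at the cup's floor, and leave it standing upright there. Leave the cream-headed beater where it lies.

Things in the scene. Friction and masses are not known exactly. Their poses are not given: they have to be found in the camera images.
- red_beater: Drum beater, rigid, 180 mm long, about 150 g, lying level: red head 42 x 42 mm, 55 mm long with black ends; in line with it a steel rod 10 mm thick and a black 20 mm ball at its end. Origin: centre of the head's flat end face, 21 mm above the bench at the start; x runs along the rod to the ball, so it points up when head down. Centre of mass 40 mm along x. It can stand on the end face.
- red_beater_ball (a point): Centre of the red beater's 20 mm ball, 170 mm along its x axis, 21 mm above the bench, free all round: pinch here. A grip of 50 N carries the beater nearly level; below 30 N it pivots about the ball, head down, and settles in about 2 s; best eased off in steps, as under 5 N it may slip out. 25 N or more holds it steady once it hangs.
- cup: Empty round blue plastic cup fixed to the bench, 94 mm outside diameter, 86 mm inside, 60 mm high, with a 5 mm thick floor. Origin: centre of its underside, on the bench; z up.
- cream_beater: A bystander: a beater of the same shape and size as the red one, with a cream head, lying beside it. Origin and axes as for the red one.
Not all that is in view belongs to the job. There is more than one size of the red_beater; the job needs the middle-sized.

How it is judged:
By the outcome, as a careful person would: the job done as asked, in the order asked, and still so for the second after the job is handed in, with the robot touching nothing.
It also fails if it takes over 54 s, if anything falls off the work surface, if the arm or the gripper's body presses on something with over 40 N, if the wrist force passes 120 N, or if a joint passes its speed limit or range.

ROBOT

A 7-joint arm with a two-finger parallel gripper is mounted at the origin on the work surface. World frame = base frame: x ahead of the robot, y to its left, z up, the work surface at z = 0. Lengths are in m, angles in rad, forces in N, time in s.
With the tool pointing down it reaches from about 0.4 to 0.85 m from the base axis. Payload 10.4 kg.
Tool frame: the origin (TCP) lies at the very end of the fingers, on their centre line; the grasp point (between the pads) lies 19 mm behind it (grip_point_offset is the distance from the TCP to the grasp point, in m); z points along the fingers, y is the line along which they close (so a half turn about z gives the same grasp; the last joint's range is limited). The gripper opens to 87 mm and grips with 3 to 60 N. Pads are 19 mm wide; open, the fingers measure 117 mm over their backs; the gripper's body (75 mm by 190 mm) begins 51 mm behind the grasp point.
Start: joints at [1.1, 0.332, -0.065, 1.46, 0.022, 1.35, -0.088], TCP at [0.271, -0.563, 0.223] pointing down, gripper open.
Joint ranges: [-2.6, 2.6], [-0.5, 2.12], [-1.47, 1.34], [0.16, 2.42], [-1.27, 4.41], [0.06, 2.06], [-2.6, 2.6]. Speed limits (rad/s): [2.22, 2.22, 2.79, 2.79, 3.14, 3.14, 3.14].

INTERFACE

Orientations are given as a unit quaternion [x, y, z, w].
In Python, from bench import * gives the robot as it stands.
- The arm moves only by the tool play_rows, never from a script. Its argument "increments" is text: rows parted by semicolons, each of 7 numbers parted by spaces: the turn, a rotation vector about the tool's x, y, z in rad, then the shift along the tool's x, y, z in m, then the opening, from 0 (shut) to 1 (fully open). A call has 1 to 8 rows; each row is the pose to reach, as a shift and turn from the pose commanded when the call began, along the tool's axes at that moment; what a row does not reach only later rows make up. A row lasts 1/10 s, in which the tool goes at most 50 mm and 8.59 degrees, less where a joint would pass 70% of its speed; a pose out of reach is approached as far as the arm can. A call with a gripper value outside its range is refused whole. The fingers move at their own pace and stop on an object; "grip_force" is the grip in N (left out, the last holds). Time passes only in rows, so rows that repeat a pose let the fingers close. It gives the time, the measured TCP pose, the force, the opening and the grip force at its end, in the units of the state.
- read_state(): the state, without advancing time (a new reading comes with each control period).
- camera(name): name is "scene" or "top"; returns a dict with "color" (420x560x3 uint8, red, green, blue), "fx", "fy", "cx", "cy" (pixels), "camera_from_world" (4x4, takes a point from world to camera coordinates). Camera axes: x right, y down, z forward; pixel columns grow to the right and rows downward; lengths in m; the calibration is good to about 2 mm. A picture is of the moment at which its call begins. There is no depth.
- close_job(): hands the job in; it is judged then, once.
The state is a dict: "time": time; "joint_positions": joint angles; "joint_vel": joint speeds; "joint_torque": joint torques, N m; "ee_pos": TCP position; "eef_rot": TCP orientation; "ft_force": force on the tool from outside, world axes, zero at the start; "torque": the same for the moment, N m; "width": finger opening in m; "grip_force": force on a finger pad.
Only numpy, scipy, OpenCV 4.12 (cv2) and the standard library are available. Lean on these libraries where they do the work, as an engineer would, in place of code of your own. Each camera call takes 0.05 s, during which the arm holds its last target. There are 200 camera calls.

## Working session

There is one attempt and no reset: what is moved stays moved. The work goes in short steps, Python scripts to look and compute and a tool call to move; the robot and the scene stay as the last step left them, time stands still between calls to the robot, and variables do not carry over. Pictures are saved under pics/ and viewed, at most 10 in all, crops included, and the job is handed in when it is done.

Besides the shell and the picture viewer there is one more tool, called after ">>>" as a command line: name --argument value ..., lists and objects as JSON in quotes. play_rows: Moves the arm, as the interface text tells. Its arguments: {"type":"object","properties":{"increments":{"type":"string"},"grip_force":{"type":"number"}},"required":["increments"]}

```bash
mkdir -p pics
python3 - <<'E'
from bench import *
import cv2,numpy as np
s=read_state();print({k:np.round(v,3).tolist() for k,v in s.items()})
for n in("scene","top"):
    c=camera(n);cv2.imwrite(f"pics/{n}0.png",c["color"][:,:,::-1])
    print(n,c["fx"],c["fy"],c["cx"],c["cy"],np.round(c["camera_from_world"],4).tolist())
E
```

```text
{'time': 0.0, 'joint_positions': [1.1, 0.333, -0.065, 1.461, 0.022, 1.35, -0.088], 'joint_vel': [-0.001, -0.0, 0.0, -0.002, 0.002, -0.001, -0.001], 'joint_torque': [-0.0, -62.326, 0.025, -38.989, -0.061, 0.04, 0.0], 'ee_pos': [0.27, -0.563, 0.222], 'eef_rot': [0.975, 0.222, -0.0, -0.001], 'ft_force': [0.235, 0.549, 0.607], 'torque': [0.04, 0.065, 0.009], 'grip_force': 0.0, 'width': 0.087}
scene 415.41192821665385 415.41192821665385 276.7376786806064 217.08804752514845 [[0.0727, 0.9972, -0.0154, -0.0451], [0.6012, -0.0562, -0.7971, -0.2071], [-0.7958, 0.0487, -0.6036, 1.3417], [0.0, 0.0, 0.0, 1.0]]
top 439.66921152864 439.66921152864 279.8452185676575 211.4742033225012 [[-0.0222, -0.9997, -0.0085, 0.0407], [-0.9902, 0.0231, -0.1376, 0.4277], [0.1377, 0.0053, -0.9905, 1.0585], [0.0, 0.0, 0.0, 1.0]]
```

View pics/scene0.png

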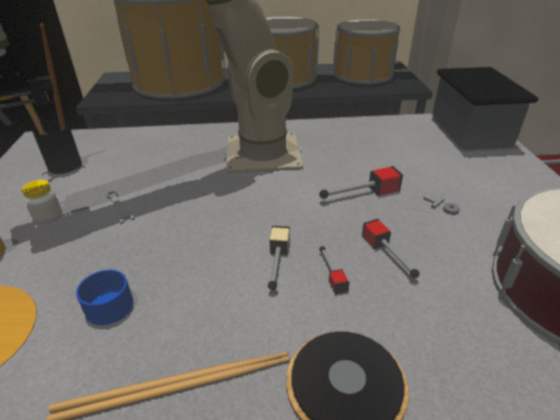

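View pics/top0.png

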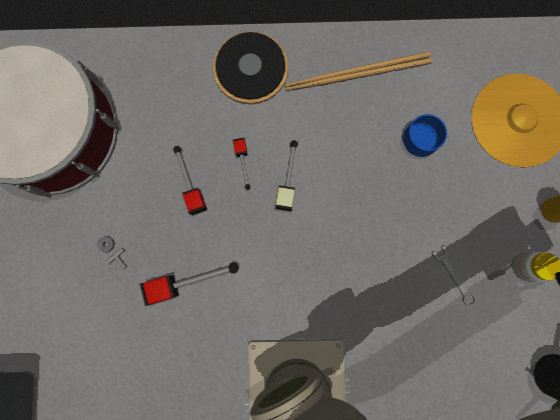

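The top view has three red candidates: large (head 160,290, ball 234,267), middle (head 195,201, ball 178,150) and small (head 240,147, ball 248,187). The cream one is at 285,198. In the scene view these are large 386,180, middle 377,233 with its ball at 414,273, and small 339,281. The blue cup is at top 425,135 and scene 105,297. I choose the middle one. Its length should come out at 180 mm and match the cream one.

```bash
cat > h.py <<'E'
import cv2,numpy as np
def ray(c,uv):
    T=c["camera_from_world"];R=T[:3,:3]
    d=R.T@np.array([(uv[0]-c["cx"])/c["fx"],(uv[1]-c["cy"])/c["fy"],1]);return -R.T@T[:3,3],d/np.linalg.norm(d)
def plane(c,uv,z):
    o,d=ray(c,uv);return o+d*(z-o[2])/d[2]
def tri(c1,u1,c2,u2):
    (a,d),(b,e)=ray(c1,u1),ray(c2,u2)
    t=np.linalg.lstsq(np.c_[d,-e],b-a,rcond=None)[0]
    p,q=a+d*t[0],b+e*t[1];return (p+q)/2,np.linalg.norm(p-q)
def blob(mask,uv,r):
    m=np.zeros_like(mask);u,v=map(int,uv);m[v-r:v+r+1,u-r:u+r+1]=mask[v-r:v+r+1,u-r:u+r+1]
    n,l,s,ce=cv2.connectedComponentsWithStats(m.astype(np.uint8))
    k=1+np.argmax(s[1:,4]);return ce[k],s[k]
def dark(c,t=50): return c["color"].max(2)<t
def hue(c,lo,hi):
    h=cv2.cvtColor(c["color"],cv2.COLOR_RGB2HSV);return ((h[...,0]>=lo)&(h[...,0]<=hi)&(h[...,1]>120)&(h[...,2]>50))
E
python3 - <<'E'
from bench import *
from h import *
S,T=camera("scene"),camera("top")
for n,s,t in(("large",(324,194),(234,267)),("mid",(414,273),(178,150)),("small",(322,249),(248,187)),("cream",(272,286),(293,144))):
    (a,sa),(b,sb)=blob(dark(S),s,8),blob(dark(T),t,8)
    p,g=tri(S,a,T,b);print(n,"ball",a.round(1),sa[2:],b.round(1),sb[2:],p.round(4),"gap",g.round(4))
for n,s,t in(("large",(386,180),(160,290)),("mid",(377,233),(195,201)),("small",(339,281),(240,147))):
    (a,sa),(b,sb)=[blob(hue(c,0,8)|hue(c,172,180),x,20) for c,x in((S,s),(T,t))]
    p,g=tri(S,a,T,b);print(n,"red",a.round(1),sa[2:],b.round(1),sb[2:],p.round(4),g.round(4),plane(T,b,.04).round(4))
for c,x in((S,(105,297)),(T,(425,135))):
    m=hue(c,100,130);ce,st=blob(m,x,35)
    w=m.astype(np.uint8);cs,_=cv2.findContours(w,cv2.RETR_EXTERNAL,2);k=max(cs,key=cv2.contourArea)
    # rim: hull points on z=.06 plane; project and fit
    P=np.array([plane(c,q,.06)[:2] for q in k[:,0]]);print("cup",ce,st,"rimplane",P.min(0).round(3),P.max(0).round(3))
top=np.zeros((420,560));
im=np.hstack([cv2.resize(T["color"][130:225,160:310],None,fx=3,fy=3),cv2.resize(S["color"][225:320,60:145],None,fx=3,fy=3)])
cv2.imwrite("pics/c1.png",im[:,:,::-1])
E
```

```text
Traceback (most recent call last):
  File "h.py", line 14, in blob
    k=1+np.argmax(s[1:,4]);return ce[k],s[k]
        ~~~~~~~~~^^^^^^^^^
ValueError: attempt to get argmax of an empty sequence
```

```bash
cat > m.py <<'E'
from bench import *
from h import *
from scipy.optimize import least_squares
S,T=camera("scene"),camera("top")
for n,s,t in(("large",(324,194),(234,267)),("mid",(414,273),(178,150)),("small",(322,249),(248,187)),("cream",(272,286),(293,144))):
    f=lambda c,x:blob(dark(c,np.clip(c["color"].max(2)[x[1]-6:x[1]+7,x[0]-6:x[0]+7].min()+30,0,80)),x,8)
    (a,sa),(b,sb)=f(S,s),f(T,t)
    p,g=tri(S,a,T,b);print(n,"ball",a.round(1),sa[2:],b.round(1),sb[2:],p.round(4),"gap",g.round(4))
for n,s,t in(("large",(386,180),(160,290)),("mid",(377,233),(195,201)),("small",(339,281),(240,147))):
    (a,sa),(b,sb)=[blob(hue(c,0,8)|hue(c,172,180),x,20) for c,x in((S,s),(T,t))]
    p,g=tri(S,a,T,b);print(n,"red",a.round(1),sa[2:],b.round(1),sb[2:],p.round(4),g.round(4),plane(T,b,.04).round(4))
cup=[]
for c,x in((S,(105,297)),(T,(425,135))):
    m=hue(c,100,130);ce,st=blob(m,x,35);cup.append(ce)
    k=max(cv2.findContours(m.astype(np.uint8),cv2.RETR_EXTERNAL,2)[0],key=cv2.contourArea)[:,0]
    P=np.array([plane(c,q,.06)[:2] for q in k]);n=ray(c,(0,0))[0][:2]
    o=P.mean(0)
    for _ in range(5):
        d=(o-n)/np.linalg.norm(o-n);F=P[(P-o)@d>.0];r=least_squares(lambda q:np.hypot(*(F-q[:2]).T)-q[2],[*o,.047]);o=r.x[:2]
    print("cup",ce.round(1),st[2:],"rim fit",r.x.round(4),"rms",np.sqrt(np.mean(r.fun**2)).round(4))
p,g=tri(S,cup[0],T,cup[1]);print("cup tri",p.round(4),g)
im=np.hstack([cv2.resize(T["color"][130:225,160:310],None,fx=3,fy=3),cv2.resize(S["color"][225:320,60:145],None,fx=3,fy=3)])
cv2.imwrite("pics/c1.png",im[:,:,::-1])
E
python3 m.py
```

```text
large ball [323.6 193.7] [ 9  8 55] [233.1 267.4] [10 10 76] [0.2938 0.148  0.0289] gap 0.0006
mid ball [413.2 275. ] [11 12 87] [176.8 148.8] [ 7  7 39] [0.5975 0.2894 0.0186] gap 0.0026
small ball [321.5 248.3] [ 5  4 13] [247.2 186.4] [ 5  6 23] [0.496  0.1116 0.0176] gap 0.0008
cream ball [272.6 286.8] [ 9 13 83] [293.3 143.6] [ 8  7 39] [ 0.6045 -0.0071  0.0178] gap 0.0
large red [387.9 178.5] [ 28  27 442] [157. 290.] [ 31  29 583] [0.2439 0.3332 0.0334] 0.0034 [0.2438 0.3296 0.04  ]
mid red [374.6 229.6] [ 24  24 304] [193.5 199.7] [ 23  22 336] [0.4618 0.242  0.0354] 0.004 [0.4614 0.2431 0.04  ]
small red [337.8 276.7] [ 18  14 186] [239.5 145.8] [ 14  14 156] [0.5987 0.1286 0.029 ] 0.0013 [0.5956 0.1282 0.04  ]
cup [104.4 296.3] [  54   54 1981] rim fit [ 0.6152 -0.3372  0.0453] rms 0.001
cup [424.7 135.1] [  44   43 1387] rim fit [ 0.6135 -0.3375  0.0449] rms 0.0008
cup tri [ 0.6144 -0.339   0.0318] 0.000234279533885811
```

View pics/c1.png

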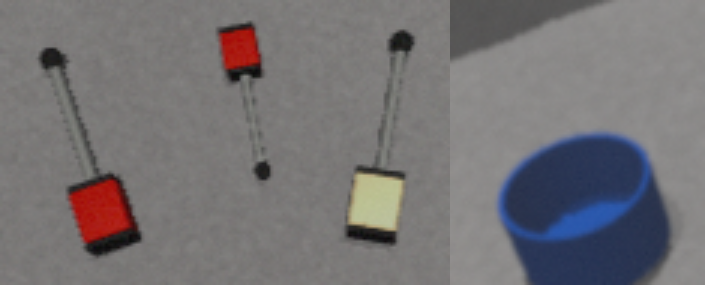

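The crop shows the middle red beater (top view, ball ≈ 177,149, head 194,200) the same size as the cream one, and an empty blue cup. The numbers agree with that:
- **Head centre to ball:** 143 mm measured against 142.5 mm expected.
- **Ball height:** z ≈ 0.019.
- **Cup:** centre (0.614, -0.338).

Next I work out the move to a point above the ball.

```bash
cat > go.py <<'E'
import sys,numpy as np
from bench import *
from scipy.spatial.transform import Rotation as R
def go(x,y,z,ang=None):
    s=read_state();r=R.from_quat(s["eef_rot"]);p=np.array(s["ee_pos"])
    cur=np.degrees(np.arctan2(*r.as_matrix()[1::-1,0]))
    ang=cur if ang is None else ang
    a=np.radians(ang)
    t=R.from_matrix(np.array([[np.cos(a),np.sin(a),0],[np.sin(a),-np.cos(a),0],[0,0,-1]]))
    print("t",s["time"],"p",p.round(4),"ang",cur.round(2),"F",np.round(s["ft_force"],1),"w",round(s["width"],4),"j",np.round(s["joint_positions"],2))
    print("turn",(r.inv()*t).as_rotvec().round(4),"shift",r.inv().apply(np.array([x,y,z])-p).round(4))
if __name__=="__main__": go(*map(float,sys.argv[1:]))
E
python3 go.py .5970 .2890 .15 19.2
```

```text
t 0.3 p [ 0.2706 -0.5633  0.2223] ang 25.66 F [ 0.5 -0.5  0.4] w 0.0876 j [ 1.1   0.33 -0.06  1.46  0.02  1.35 -0.09]
turn [-3.000e-04  1.000e-04  1.127e-01] shift [ 0.6633 -0.6269  0.0725]
```

>>> play_rows --increments "0 0 0.113 0.664 -0.627 0 1;0 0 0.113 0.664 -0.627 0 1;0 0 0.113 0.664 -0.627 0 1;0 0 0.113 0.664 -0.627 0 1;0 0 0.113 0.664 -0.627 0 1;0 0 0.113 0.664 -0.627 0 1;0 0 0.113 0.664 -0.627 0 1;0 0 0.113 0.664 -0.627 0 1"

```text
time: 1.1
ee_pos: [0.4142, -0.188, 0.2228]
eef_rot: [0.986, 0.167, 0.0, 0.0]
ft_force: [1.6, 0.3, -0.7]
width: 0.087
grip_force: 0.0
```

```bash
python3 go.py .5970 .2890 .15 19.2
```

```text
t 1.1 p [ 0.4142 -0.188   0.2228] ang 19.17 F [ 1.6  0.3 -0.7] w 0.087 j [ 0.71 -0.03 -0.37  1.87 -0.01  1.3  -0.9 ]
turn [ 0.0009 -0.0003 -0.0004] shift [ 0.3293 -0.3905  0.0726]
```

>>> play_rows --increments "0 0 0 0.329 -0.391 0.07 1;0 0 0 0.329 -0.391 0.07 1;0 0 0 0.329 -0.391 0.07 1;0 0 0 0.329 -0.391 0.07 1;0 0 0 0.329 -0.391 0.07 1;0 0 0 0.329 -0.391 0.07 1;0 0 0 0.329 -0.391 0.07 1;0 0 0 0.329 -0.391 0.07 1"

```text
time: 1.9
ee_pos: [0.5559, 0.182, 0.1681]
eef_rot: [0.986, 0.166, 0.0, 0.0]
ft_force: [0.1, -0.5, 0.7]
width: 0.0873
grip_force: 0.0
```

```bash
python3 go.py .5970 .2890 .08 19.2
```

```text
t 1.9 p [0.5559 0.182  0.1681] ang 19.13 F [ 0.1 -0.5  0.7] w 0.0873 j [ 0.17  0.36 -0.69  1.61  0.24  1.25 -1.81]
turn [ 0.0003 -0.0005 -0.0012] shift [ 0.0739 -0.0877  0.0881]
```

>>> play_rows --increments "0 0 -0.001 0.074 -0.088 0.05 1;0 0 -0.001 0.074 -0.088 0.088 1;0 0 -0.001 0.074 -0.088 0.088 1;0 0 -0.001 0.074 -0.088 0.088 1;0 0 -0.001 0.074 -0.088 0.088 1;0 0 -0.001 0.074 -0.088 0.088 1;0 0 -0.001 0.074 -0.088 0.088 1"

```text
time: 2.6
ee_pos: [0.5974, 0.2865, 0.0821]
eef_rot: [0.986, 0.166, 0.001, 0.0]
ft_force: [0.1, -0.2, -0.4]
width: 0.0868
grip_force: 0.0
```

```bash
python3 go.py .5970 .2890 .003 19.2
python3 - <<'E'
from bench import *
import cv2,numpy as np
a,b=camera("scene")["color"],camera("top")["color"]
im=np.hstack([cv2.resize(a[180:320,340:480],(400,400)),cv2.resize(b[90:230,110:250],(400,400))])
cv2.imwrite("pics/c2.png",im[:,:,::-1])
E
```

```text
t 2.6 p [0.5974 0.2865 0.0821] ang 19.13 F [ 0.1 -0.2 -0.4] w 0.0868 j [-0.05  0.6  -0.65  1.48  0.38  1.18 -2.  ]
turn [ 0.0009 -0.0027 -0.0012] shift [ 0.0002 -0.0025  0.0791]
```

View pics/c2.png

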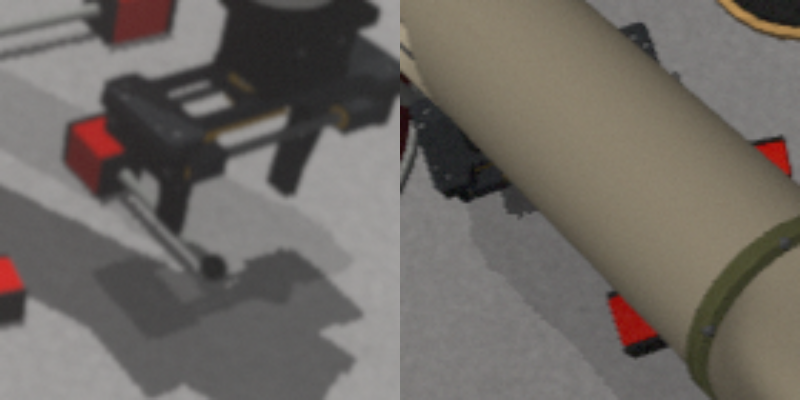

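The left half of the crop shows the fingers straddling the ball at crop (212,267), with nothing else between them. I descend and close.

>>> play_rows --increments "0 0 -0.001 0 -0.002 0.03 1;0 0 -0.001 0 -0.002 0.055 1;0 0 -0.001 0 -0.002 0.07 1;0 0 -0.001 0 -0.002 0.078 1;0 0 -0.001 0 -0.002 0.078 1;0 0 -0.001 0 -0.002 0.078 1"

```text
time: 3.3
ee_pos: [0.5962, 0.2899, 0.0034]
eef_rot: [0.986, 0.167, 0.001, -0.0]
ft_force: [-0.3, 0.0, 0.8]
width: 0.0869
grip_force: 0.0
```

>>> play_rows --increments "0 0 0 0 0 0 0;0 0 0 0 0 0 0;0 0 0 0 0 0 0;0 0 0 0 0 0 0;0 0 0 0 0 0 0;0 0 0 0 0 0 0;0 0 0 0 0 0 0;0 0 0 0 0 0 0" --grip_force 50

```text
time: 4.1
ee_pos: [0.5956, 0.2896, 0.0022]
eef_rot: [0.986, 0.168, 0.0, 0.0]
ft_force: [0.2, -1.2, 1.3]
width: 0.0314
grip_force: 0.0
```

>>> play_rows --increments "0 0 0 0 0 0 0;0 0 0 0 0 0 0;0 0 0 0 0 0 0;0 0 0 0 0 0 0;0 0 0 0 0 0 0;0 0 0 0 0 0 0"

```text
time: 4.7
ee_pos: [0.5955, 0.2896, 0.0022]
eef_rot: [0.986, 0.168, -0.0, 0.0]
ft_force: [-0.3, 1.2, -0.2]
width: 0.0173
grip_force: 49.9
```

Width is 17.3 mm rather than 20, so I check where the ball sits in the pads.

Run:
```python
from bench import *
from h import *
S=camera("scene");a=S["color"]
s=read_state();p=np.array(s["ee_pos"])+[0,0,.019]
T=S["camera_from_world"];q=T[:3,:3]@p+T[:3,3];u=S["fx"]*q[0]/q[2]+S["cx"];v=S["fy"]*q[1]/q[2]+S["cy"];print(u,v,s["width"])
cv2.imwrite("pics/c3.png",cv2.resize(a[210:310,360:460],(600,600),interpolation=cv2.INTER_CUBIC)[:,:,::-1])
```

```text
413.8101967056021 273.3550229494856 0.01727713950869754
```

View pics/c3.png

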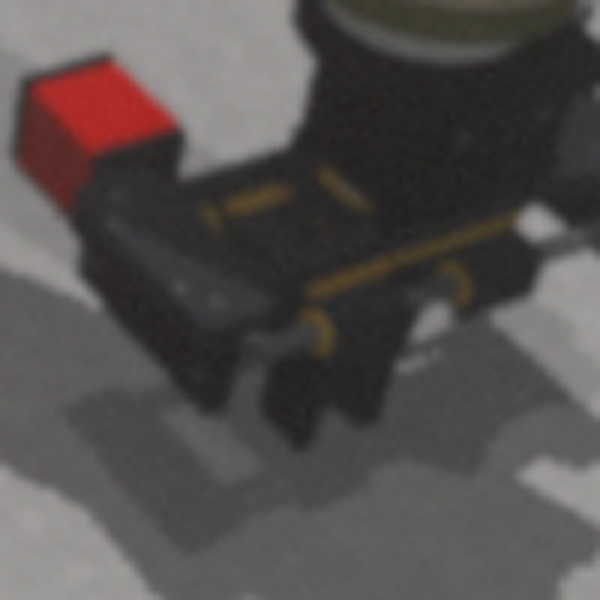

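The crop shows the fingers shut around the ball. The grasp point projects to (413.8, 273.4) and the ball was measured at (413.2, 275), so it is centred. I lift gently.

>>> play_rows --increments "0 0 0 0 0 -0.005 0;0 0 0 0 0 -0.012 0;0 0 0 0 0 -0.022 0;0 0 0 0 0 -0.034 0;0 0 0 0 0 -0.048 0;0 0 0 0 0 -0.064 0;0 0 0 0 0 -0.08 0;0 0 0 0 0 -0.096 0"

```text
time: 5.55
ee_pos: [0.5957, 0.2897, 0.1]
eef_rot: [0.986, 0.168, 0.0, -0.0]
ft_force: [-0.1, -1.2, -2.0]
width: 0.0173
grip_force: 50.2
```

>>> play_rows --increments "0 0 0 0 0 -0.02 0;0 0 0 0 0 -0.04 0;0 0 0 0 0 -0.065 0;0 0 0 0 0 -0.09 0;0 0 0 0 0 -0.115 0;0 0 0 0 0 -0.14 0;0 0 0 0 0 -0.16 0;0 0 0 0 0 -0.17 0"

```text
time: 6.35
ee_pos: [0.5958, 0.2901, 0.2712]
eef_rot: [0.986, 0.168, 0.001, -0.0]
ft_force: [0.4, 0.6, -2.0]
width: 0.0172
grip_force: 50.2
```

```bash
python3 go.py .6145 -.3375 .30
python3 - <<'E'
from bench import *
import cv2
a=camera("scene")["color"]
cv2.imwrite("pics/c4.png",a[100:340,260:560,::-1])
E
```

```text
t 6.35 p [0.5958 0.2901 0.2712] ang 19.3 F [ 0.4  0.6 -2. ] w 0.0172 j [-0.05  0.48 -0.7   1.25  0.3   1.52 -1.94]
turn [-0.0005 -0.0029  0.    ] shift [-0.1897  0.5985 -0.0296]
```

View pics/c4.png

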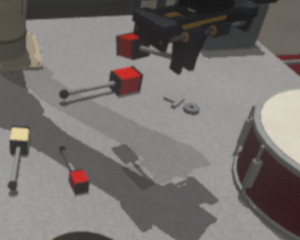

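The beater is carried nearly level, with its head at crop (130,45). Its swing path is clear, with the end of the head at about 0.12 m when hanging. I ease the grip in steps.

>>> play_rows --increments "0 0 0 0 0 0 0;0 0 0 0 0 0 0;0 0 0 0 0 0 0;0 0 0 0 0 0 0;0 0 0 0 0 0 0;0 0 0 0 0 0 0" --grip_force 28

```text
time: 7.0
ee_pos: [0.5954, 0.2896, 0.268]
eef_rot: [0.986, 0.168, -0.0, 0.0]
ft_force: [-0.6, 0.7, -2.1]
width: 0.0178
grip_force: 28.0
```

>>> play_rows --increments "0 0 0 0 0 0 0;0 0 0 0 0 0 0;0 0 0 0 0 0 0;0 0 0 0 0 0 0;0 0 0 0 0 0 0;0 0 0 0 0 0 0" --grip_force 22

```text
time: 7.6
ee_pos: [0.5956, 0.2896, 0.2682]
eef_rot: [0.986, 0.168, 0.0, 0.0]
ft_force: [-0.1, -0.5, -2.0]
width: 0.0179
grip_force: 22.0
```

>>> play_rows --increments "0 0 0 0 0 0 0;0 0 0 0 0 0 0;0 0 0 0 0 0 0;0 0 0 0 0 0 0;0 0 0 0 0 0 0;0 0 0 0 0 0 0" --grip_force 16

```text
time: 8.2
ee_pos: [0.5956, 0.2896, 0.2683]
eef_rot: [0.986, 0.168, 0.0, 0.0]
ft_force: [-0.7, -0.6, -1.8]
width: 0.0183
grip_force: 16.0
```

```bash
cat > tilt.py <<'E'
from bench import *
from h import *
def head():
    S=camera("scene");s=read_state();m=hue(S,0,8)|hue(S,172,180)
    T=S["camera_from_world"]
    def pr(p):
        q=T[:3,:3]@p+T[:3,3];return np.array([S["fx"]*q[0]/q[2]+S["cx"],S["fy"]*q[1]/q[2]+S["cy"]])
    b=np.array(s["ee_pos"])-[0,0,-.019]
    n,l,st,ce=cv2.connectedComponentsWithStats(m.astype(np.uint8))
    print("t",s["time"],"w",round(s["width"],4),"gf",s["grip_force"],"F",np.round(s["ft_force"],1),"ball px",pr(b).round(1),"head px if vertical",pr(b-[0,0,.1425]).round(1))
    print([(ce[k].round(1).tolist(),int(st[k][4])) for k in range(1,n) if st[k][4]>40]);return S
if __name__=="__main__": head()
E
python3 tilt.py
```

```text
t 8.25 w 0.0183 gf 16.01646199822426 F [-0.1  0.6 -1.1] ball px [442.5 161.8] head px if vertical [425.7 227.2]
[([549.3, 156.6], 62), ([556.0, 167.8], 51), ([388.0, 178.8], 455), ([431.4, 232.2], 538), ([337.8, 276.9], 206), ([557.0, 311.9], 64)]
```

>>> play_rows --increments "0 0 0 0 0 0 0;0 0 0 0 0 0 0;0 0 0 0 0 0 0;0 0 0 0 0 0 0;0 0 0 0 0 0 0;0 0 0 0 0 0 0;0 0 0 0 0 0 0;0 0 0 0 0 0 0" --grip_force 12

```text
time: 9.05
ee_pos: [0.5956, 0.2896, 0.2683]
eef_rot: [0.986, 0.168, 0.0, 0.0]
ft_force: [0.6, 0.2, -2.0]
width: 0.0182
grip_force: 12.0
```

```bash
python3 tilt.py|tail -1
```

```text
[([549.6, 156.7], 65), ([555.9, 167.8], 52), ([388.0, 178.8], 459), ([430.7, 232.0], 525), ([337.8, 276.8], 203), ([557.6, 313.6], 45)]
```

>>> play_rows --increments "0 0 0 0 0 0 0;0 0 0 0 0 0 0;0 0 0 0 0 0 0;0 0 0 0 0 0 0;0 0 0 0 0 0 0;0 0 0 0 0 0 0;0 0 0 0 0 0 0;0 0 0 0 0 0 0" --grip_force 9

```text
time: 9.9
ee_pos: [0.5956, 0.2896, 0.2682]
eef_rot: [0.986, 0.168, 0.0, 0.0]
ft_force: [1.0, 0.7, -1.4]
width: 0.0189
grip_force: 9.0
```

```bash
python3 tilt.py|tail -1
```

```text
[([549.8, 156.7], 63), ([555.9, 167.8], 53), ([387.9, 178.8], 459), ([430.2, 231.6], 521), ([337.8, 276.8], 203), ([554.8, 309.4], 111)]
```

>>> play_rows --increments "0 0 0 0 0 0 0;0 0 0 0 0 0 0;0 0 0 0 0 0 0;0 0 0 0 0 0 0;0 0 0 0 0 0 0;0 0 0 0 0 0 0;0 0 0 0 0 0 0;0 0 0 0 0 0 0"

```text
time: 10.75
ee_pos: [0.5956, 0.2897, 0.2683]
eef_rot: [0.986, 0.168, 0.0, 0.0]
ft_force: [-0.5, 0.6, -2.1]
width: 0.0186
grip_force: 9.0
```

Run:
```python
from tilt import *
S=head();cv2.imwrite("pics/c5.png",cv2.resize(S["color"][110:270,380:500],None,fx=3.5,fy=3.5)[:,:,::-1])
```

```text
t 10.8 w 0.0186 gf 9.044771119952202 F [ 0.8 -0.6 -2.1] ball px [442.5 161.8] head px if vertical [425.7 227.2]
[([549.7, 156.7], 65), ([556.0, 167.8], 51), ([388.0, 178.8], 456), ([430.1, 231.7], 519), ([337.8, 276.9], 205), ([554.8, 308.9], 96)]
```

View pics/c5.png

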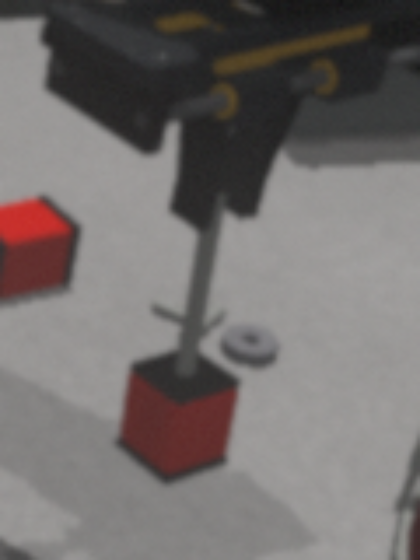

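The beater hangs head-down and still: rod from crop (215,205) to (185,370). The rod may have a small residual lean, so I ease a little more and measure it.

>>> play_rows --increments "0 0 0 0 0 0 0;0 0 0 0 0 0 0;0 0 0 0 0 0 0;0 0 0 0 0 0 0;0 0 0 0 0 0 0;0 0 0 0 0 0 0;0 0 0 0 0 0 0;0 0 0 0 0 0 0" --grip_force 7

```text
time: 11.6
ee_pos: [0.5955, 0.2896, 0.2683]
eef_rot: [0.986, 0.168, 0.0, 0.0]
ft_force: [-0.1, 0.3, -1.6]
width: 0.0186
grip_force: 7.1
```

```bash
cat > lean.py <<'E'
from tilt import *
from scipy.optimize import least_squares
from scipy.spatial.transform import Rotation as R
S=head();s=read_state();r=R.from_quat(s["eef_rot"]).as_matrix();b=np.array(s["ee_pos"])-.019*r[:,2];T=S["camera_from_world"]
def pr(p):
    q=T[:3,:3]@p+T[:3,3];return np.array([S["fx"]*q[0]/q[2]+S["cx"],S["fy"]*q[1]/q[2]+S["cy"]])
g=S["color"].mean(2);a,e=pr(b-[0,0,.035]),pr(b-[0,0,.105]);P=[]
for v in range(int(a[1])+1,int(e[1])):
    u0=a[0]+(e[0]-a[0])*(v-a[1])/(e[1]-a[1])+2
    us=np.arange(int(u0)-9,int(u0)+10);row=g[v,us];w=np.clip(np.median(row)-row-8,0,None)
    if w.sum()>20:P.append([(us*w).sum()/w.sum(),v])
P=np.array(P);f=np.polyfit(P[:,1],P[:,0],1,w=None);print("rod slope du/dv",f[0].round(3),"n",len(P),"rms",np.std(P[:,0]-np.polyval(f,P[:,1])).round(2))
h=np.array([r[0,0],r[1,0],0])
for d in range(-12,13,2):
    t=np.radians(d);x=b+h*np.sin(t)*.115-[0,0,np.cos(t)*.115];x0=b+(x-b)*.3;k=pr(x)-pr(x0);print(d,(k[0]/k[1]).round(3),end=" | ")
E
python3 lean.py
```

```text
t 11.65 w 0.0185 gf 7.052418775856495 F [ 0.5 -0.6 -1.5] ball px [442.5 161.8] head px if vertical [425.7 227.2]
[([549.4, 156.7], 63), ([556.1, 167.9], 51), ([388.0, 178.8], 458), ([429.4, 231.3], 515), ([337.8, 276.8], 201), ([553.5, 305.4], 88)]
rod slope du/dv -0.204 n 31 rms 0.6
-12 -0.476 | -10 -0.435 | -8 -0.396 | -6 -0.359 | -4 -0.324 | -2 -0.29 | 0 -0.257 | 2 -0.225 | 4 -0.195 | 6 -0.165 | 8 -0.136 | 10 -0.108 | 12 -0.081 |
```

>>> play_rows --increments "0 0 0 0 0 0 0;0 0 0 0 0 0 0;0 0 0 0 0 0 0;0 0 0 0 0 0 0;0 0 0 0 0 0 0;0 0 0 0 0 0 0;0 0 0 0 0 0 0;0 0 0 0 0 0 0" --grip_force 5.7

```text
time: 12.45
ee_pos: [0.5956, 0.2896, 0.2682]
eef_rot: [0.986, 0.168, 0.0, 0.0]
ft_force: [-0.4, 0.0, -1.6]
width: 0.019
grip_force: 5.8
```

```bash
python3 lean.py|head -3|tail -2
```

```text
[([549.6, 156.7], 64), ([556.2, 167.9], 49), ([388.0, 178.8], 460), ([429.0, 231.0], 508), ([337.8, 276.9], 205), ([555.1, 310.5], 90)]
rod slope du/dv -0.206 n 31 rms 0.58
```

>>> play_rows --increments "0 0 0 0 0 0 0;0 0 0 0 0 0 0;0 0 0 0 0 0 0;0 0 0 0 0 0 0;0 0 0 0 0 0 0;0 0 0 0 0 0 0;0 0 0 0 0 0 0;0 0 0 0 0 0 0"

```text
time: 13.3
ee_pos: [0.5956, 0.2896, 0.2682]
eef_rot: [0.986, 0.168, 0.0, 0.0]
ft_force: [-0.2, -0.1, -0.9]
width: 0.0192
grip_force: 5.8
```

```bash
python3 lean.py|head -3
```

```text
t 13.35 w 0.0188 gf 5.75731884688139 F [ 0.5 -0.1 -1.4] ball px [442.5 161.8] head px if vertical [425.7 227.2]
[([549.3, 156.7], 61), ([555.9, 167.8], 53), ([388.0, 178.8], 456), ([429.0, 231.0], 507), ([337.8, 276.9], 204), ([556.9, 312.2], 51)]
rod slope du/dv -0.206 n 31 rms 0.6
```

It is still and vertical to within about 3°. I clamp, then carry it over the cup with smooth ramps.

>>> play_rows --increments "0 0 0 0 0 0 0;0 0 0 0 0 0 0;0 0 0 0 0 0 0;0 0 0 0 0 0 0;0 0 0 0 0 0 0" --grip_force 50

```text
time: 13.85
ee_pos: [0.5955, 0.2896, 0.2682]
eef_rot: [0.986, 0.168, -0.0, 0.0]
ft_force: [-0.5, 0.3, -2.2]
width: 0.0169
grip_force: 49.9
```

>>> play_rows --increments "0 0 0 -0.001 0.004 0 0;0 0 0 -0.004 0.012 0 0;0 0 0 -0.008 0.025 0 0;0 0 0 -0.014 0.043 0 0;0 0 0 -0.021 0.065 0 0;0 0 0 -0.029 0.09 0 0;0 0 0 -0.037 0.115 0 0;0 0 0 -0.045 0.14 0 0"

```text
time: 14.65
ee_pos: [0.5993, 0.14, 0.2684]
eef_rot: [0.986, 0.167, 0.0, 0.0]
ft_force: [0.7, -1.1, -1.5]
width: 0.0166
grip_force: 49.9
```

>>> play_rows --increments "0 0 0 -0.008 0.025 0 0;0 0 0 -0.016 0.05 0 0;0 0 0 -0.024 0.075 0 0;0 0 0 -0.032 0.1 0 0;0 0 0 -0.04 0.125 0 0;0 0 0 -0.048 0.15 0 0;0 0 0 -0.056 0.175 0 0;0 0 0 -0.064 0.2 0 0"

```text
time: 15.45
ee_pos: [0.6045, -0.0698, 0.2685]
eef_rot: [0.986, 0.167, 0.0, 0.0]
ft_force: [0.3, -0.3, -1.3]
width: 0.017
grip_force: 49.9
```

>>> play_rows --increments "0 0 0 -0.008 0.025 0 0;0 0 0 -0.016 0.05 0 0;0 0 0 -0.024 0.075 0 0;0 0 0 -0.032 0.1 0 0;0 0 0 -0.039 0.123 0 0;0 0 0 -0.045 0.143 0 0;0 0 0 -0.05 0.16 0 0;0 0 0 -0.054 0.172 0 0"

```text
time: 16.25
ee_pos: [0.6103, -0.2498, 0.2682]
eef_rot: [0.986, 0.167, -0.0, 0.0]
ft_force: [0.6, -0.2, -1.2]
width: 0.0172
grip_force: 49.9
```

```bash
python3 go.py .6145 -.3375 .27 19.3
```

```text
t 16.25 p [ 0.6103 -0.2498  0.2682] ang 19.19 F [ 0.6 -0.2 -1.2] w 0.0172 j [ 0.67  0.44 -0.5   1.27  0.21  1.49 -1.05]
turn [ 0.0004  0.0003 -0.0019] shift [-0.0248  0.0842 -0.0017]
```

>>> play_rows --increments "0 0 0 -0.006 0.02 0 0;0 0 0 -0.012 0.038 0 0;0 0 0 -0.018 0.054 0 0;0 0 0 -0.022 0.067 0 0;0 0 0 -0.025 0.077 0 0;0 0 0 -0.027 0.082 0 0;0 0 0 -0.028 0.084 0 0;0 0 0 -0.028 0.084 0 0"

```text
time: 17.05
ee_pos: [0.6124, -0.3357, 0.2683]
eef_rot: [0.986, 0.168, 0.0, -0.0]
ft_force: [-0.7, -0.1, -1.3]
width: 0.0168
grip_force: 49.9
```

```bash
python3 go.py .6145 -.3375 .27 19.3; python3 lean.py
python3 - <<'E'
from bench import *
import cv2,numpy as np
a,b=camera("scene")["color"],camera("top")["color"]
im=np.hstack([cv2.resize(a[150:350,30:230],(400,400)),cv2.resize(b[50:250,320:520],(400,400))])
cv2.imwrite("pics/c6.png",im[:,:,::-1])
E
```

```text
t 17.05 p [ 0.6124 -0.3357  0.2683] ang 19.32 F [-0.7 -0.1 -1.3] w 0.0168 j [ 0.73  0.52 -0.46  1.14  0.23  1.53 -0.93]
turn [-0.0001 -0.0002  0.0004] shift [ 0.0014  0.0024 -0.0017]
t 17.1 w 0.0171 gf 49.88377422094345 F [-0.4  0.2 -1.5] ball px [ 64.6 186.4] head px if vertical [ 90.1 252.8]
[([549.5, 156.7], 63), ([556.1, 167.9], 51), ([387.9, 178.6], 446), ([91.9, 260.6], 529), ([338.0, 276.6], 180)]
rod slope du/dv 0.375 n 31 rms 0.06
-12 0.433 | -10 0.423 | -8 0.415 | -6 0.407 | -4 0.399 | -2 0.392 | 0 0.385 | 2 0.378 | 4 0.371 | 6 0.365 | 8 0.359 | 10 0.353 | 12 0.347 |
```

View pics/c6.png

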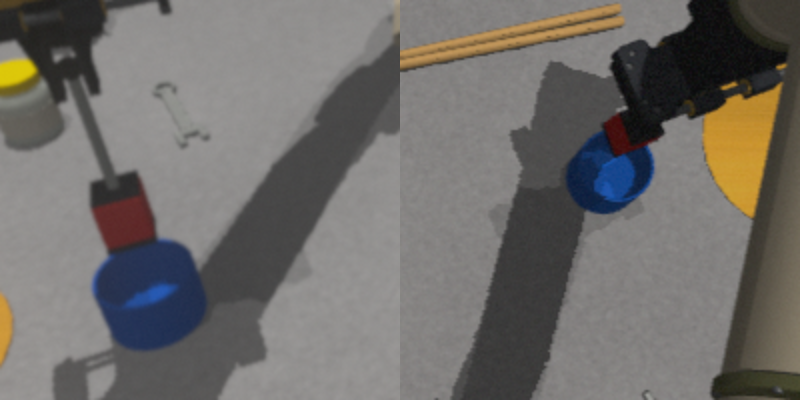

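The left half shows the head at crop (125,215), right above the cup opening, clear of the rim and centred by the numbers. The lean reads about +3° again, so I take it out with a small tool turn while lowering.

>>> play_rows --increments "0 -0.02 0 0.001 0.002 0.002 0;0 -0.05 0 0.001 0.002 0.006 0;0 -0.05 0 0.001 0.002 0.014 0;0 -0.05 0 0.001 0.002 0.026 0;0 -0.05 0 0.001 0.002 0.038 0;0 -0.05 0 0.001 0.002 0.045 0;0 -0.05 0 0.001 0.002 0.048 0;0 -0.05 0 0.001 0.002 0.048 0"

```text
time: 18.0
ee_pos: [0.6135, -0.3377, 0.2199]
eef_rot: [0.986, 0.167, -0.025, 0.004]
ft_force: [0.4, -0.3, -1.8]
width: 0.017
grip_force: 49.9
```

```bash
python3 go.py .6145 -.3375 .156 19.3; python3 lean.py
python3 - <<'E'
from bench import *
import cv2,numpy as np
a=camera("scene")["color"]
cv2.imwrite("pics/c7.png",cv2.resize(a[180:340,30:190],(560,560))[:,:,::-1])
E
```

```text
t 18.0 p [ 0.6135 -0.3377  0.2199] ang 19.29 F [ 0.4 -0.3 -1.8] w 0.017 j [ 0.7   0.57 -0.45  1.17  0.27  1.49 -0.95]
turn [-0.0003  0.0504 -0.0003] shift [0.0042 0.0002 0.0637]
t 18.05 w 0.0169 gf 49.883640110492706 F [ 0.   0.5 -1.7] ball px [ 72.2 211.1] head px if vertical [ 95.9 272.4]
[([549.4, 156.6], 62), ([556.0, 167.9], 52), ([387.9, 178.6], 444), ([98.3, 279.6], 463), ([337.8, 276.7], 184)]
rod slope du/dv 0.449 n 29 rms 1.21
-12 0.441 | -10 0.431 | -8 0.422 | -6 0.412 | -4 0.404 | -2 0.396 | 0 0.388 | 2 0.381 | 4 0.374 | 6 0.367 | 8 0.361 | 10 0.354 | 12 0.348 |
```

View pics/c7.png

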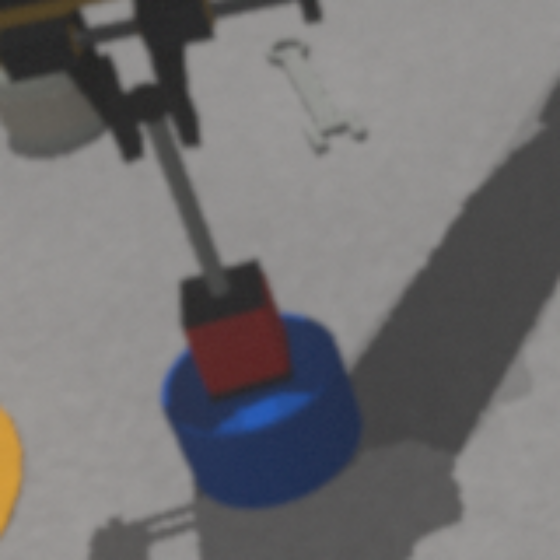

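The head is entering the cup, centred, with clearance all round: its end is at crop (250,385) and the rim spans crop 165–360. I lower it the rest of the way.

>>> play_rows --increments "0 0 0 0 0 0.004 0;0 0 0 0.001 0 0.012 0;0 0 0 0.001 0 0.022 0;0 0 0 0.002 0 0.032 0;0 0 0 0.002 0 0.041 0;0 0 0 0.003 0 0.048 0;0 0 0 0.003 0 0.052 0;0 0 0 0.003 0 0.052 0"

```text
time: 18.9
ee_pos: [0.614, -0.3373, 0.1675]
eef_rot: [0.986, 0.168, -0.025, 0.004]
ft_force: [0.4, 1.0, -1.2]
width: 0.0166
grip_force: 49.9
```

>>> play_rows --increments "0 0 0 0 0 0.002 0;0 0 0 0 0 0.004 0;0 0 0 0 0 0.006 0;0 0 0 0 0 0.008 0;0 0 0 0 0 0.008 0"

```text
time: 19.4
ee_pos: [0.6137, -0.3375, 0.1599]
eef_rot: [0.986, 0.168, -0.025, 0.004]
ft_force: [0.5, 0.0, -1.6]
width: 0.0166
grip_force: 49.9
```

>>> play_rows --increments "0 0 0 0 0 0.001 0;0 0 0 0 0 0.002 0;0 0 0 0 0 0.003 0;0 0 0 0 0 0.003 0"

```text
time: 19.8
ee_pos: [0.6136, -0.3376, 0.1571]
eef_rot: [0.986, 0.168, -0.025, 0.004]
ft_force: [0.5, 0.7, -1.6]
width: 0.0169
grip_force: 49.9
```

>>> play_rows --increments "0 0 0 0 0 0.001 0;0 0 0 0 0 0.002 0;0 0 0 0 0 0.002 0"

```text
time: 20.1
ee_pos: [0.6135, -0.3376, 0.155]
eef_rot: [0.986, 0.168, -0.025, 0.004]
ft_force: [0.4, 0.6, -1.9]
width: 0.0168
grip_force: 49.9
```

>>> play_rows --increments "0 0 0 0 0 0.001 0;0 0 0 0 0 0.002 0;0 0 0 0 0 0.002 0"

```text
time: 20.4
ee_pos: [0.6139, -0.3377, 0.1538]
eef_rot: [0.986, 0.168, -0.024, 0.004]
ft_force: [-0.5, 0.6, 2.4]
width: 0.0174
grip_force: 49.7
```

>>> play_rows --increments "0 0 0 0 0 0.001 0;0 0 0 0 0 0.002 0;0 0 0 0 0 0.002 0"

```text
time: 20.7
ee_pos: [0.6147, -0.3377, 0.1535]
eef_rot: [0.986, 0.168, -0.023, 0.005]
ft_force: [0.2, 1.2, 11.8]
width: 0.0172
grip_force: 49.1
```

Contact with the floor at TCP z ≈ 0.154, close to the expected 0.156. I ease back 2 mm, slacken the grip so the end face seats, then look before opening.

>>> play_rows --increments "0 0 0 0 0 -0.002 0;0 0 0 0 0 -0.002 0;0 0 0 0 0 -0.002 0"

```text
time: 21.0
ee_pos: [0.6138, -0.3377, 0.1537]
eef_rot: [0.986, 0.168, -0.024, 0.004]
ft_force: [0.2, 0.4, 5.8]
width: 0.0168
grip_force: 49.4
```

>>> play_rows --increments "0 0 0 0 0 0 0;0 0 0 0 0 0 0;0 0 0 0 0 0 0;0 0 0 0 0 0 0;0 0 0 0 0 0 0;0 0 0 0 0 0 0" --grip_force 8

```text
time: 21.6
ee_pos: [0.6136, -0.3377, 0.1533]
eef_rot: [0.986, 0.168, -0.025, 0.004]
ft_force: [-0.2, 0.5, 3.7]
width: 0.0187
grip_force: 7.6
```

>>> play_rows --increments "0 0 0 0 0 0 0.26;0 0 0 0 0 0 0.3;0 0 0 0 0 0 0.4;0 0 0 0 0 0 0.5;0 0 0 0 0 0 0.6;0 0 0 0 0 0 0.7;0 0 0 0 0 0 0.7;0 0 0 0 0 0 0.7" --grip_force 4

```text
time: 22.4
ee_pos: [0.6135, -0.3376, 0.1532]
eef_rot: [0.986, 0.168, -0.025, 0.004]
ft_force: [0.4, 0.4, 0.5]
width: 0.0591
grip_force: 0.0
```

>>> play_rows --increments "0 0 0 0 0 -0.005 0.7;0 0 0 -0.001 0 -0.015 0.7;0 0 0 -0.002 0 -0.03 0.7;0 0 0 -0.003 0 -0.05 0.7;0 0 0 -0.004 0 -0.075 0.7;0 0 0 -0.005 0 -0.1 0.7;0 0 0 -0.006 0 -0.12 0.7;0 0 0 -0.006 0 -0.12 0.7"

```text
time: 23.2
ee_pos: [0.6148, -0.3379, 0.2784]
eef_rot: [0.986, 0.167, -0.022, 0.006]
ft_force: [0.2, 0.4, -0.1]
width: 0.0608
grip_force: 0.0
```

Run:
```python
from bench import *
import cv2,numpy as np
a,b=camera("scene")["color"],camera("top")["color"]
im=np.hstack([cv2.resize(a[180:340,30:190],(400,400)),cv2.resize(b[50:250,320:520],(400,400))])
cv2.imwrite("pics/c8.png",im[:,:,::-1]);s=read_state();print(s["time"],s["ft_force"],s["ee_pos"])
```

```text
23.3 [ 0.20775229  0.17483069 -0.05750048] [ 0.61372106 -0.3376515   0.27429394]
```

View pics/c8.png

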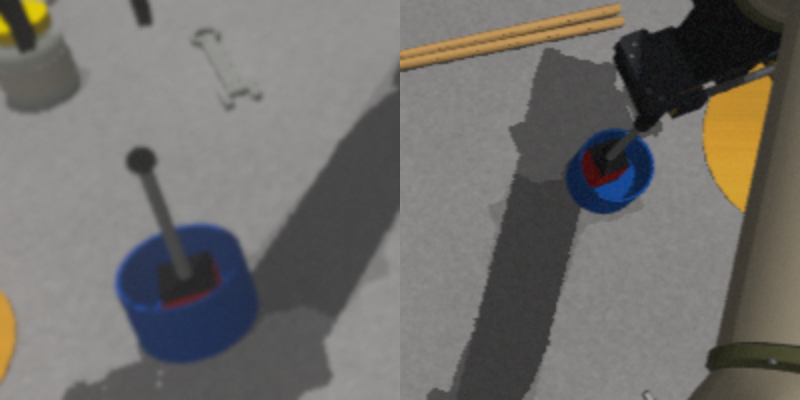

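The left view shows the beater standing upright in the cup: ball at crop (141,160), head inside the rim at (188,280). The gripper is clear above it, so I hand the job in.

```bash
python3 -c "
from bench import *
print(close_job())"
```

```text
the job is handed in; nothing more can be done
None
```

The job is handed in at about 23 s of the 54 s allowed: the middle-sized red beater stands upright, head down, in the blue cup with the gripper clear of it, and the cream beater was left untouched.

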